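# Tare, start the double shot, start the timer

### The job

A cup stands on the coffee scale ready for a double shot. With the fingertips, press lightly, in this order: the round tare key on the scale, the large round double-shot key on the brew panel so that it stays down, and the long bar-shaped timer key on the scale. Let each key go before the next, leave the panel's other two keys alone, and do not pick up or shift the scale, its cup or anything else.

Things in the scene. Friction and masses are not known exactly. Their poses are not given: they have to be found in the camera images.
- scale: Grey coffee scale standing loose on rubber feet on the work surface, about 1.4 kg, 200 mm (its x) by 150 mm (its y), case top 26 mm high, steel weighing plate 128 x 136 mm with its top at 30 mm, centred 31 mm to +x of the origin. Origin: centre of the underside, z up. At its -x end (nearest the robot, turned up to about 25 degrees) lies the key strip with two white keys and a small dark display between them.
- tare_top (a point): Centre of the top face of the scale's tare key: white, round, 26 mm across, at scale x -68 mm, y -45 mm, its top 37 mm above the work surface, standing 11 mm above the case when up. Pressed straight down.
- tare_key (a joint): How far the tare key is down, in m: 0 up, 0.009 fully down. Spring key: it starts to move at about 1.5 N, is 6 mm down at about 5 N, meets its stop at about 7 N, and springs back up when let go. It counts as pressed from 0.004. Pushing on against the stop (over 25 N) is too hard.
- timer_top (a point): Centre of the top face of the scale's timer key: white bar, 42 mm (scale y) by 20 mm (scale x), at scale x -68 mm, y +45 mm, its top 37 mm above the work surface, standing 11 mm above the case when up. Pressed straight down.
- timer_key (a joint): How far the timer key is down, in m: 0 up, 0.009 fully down; same spring and behaviour as the tare key.
- panel: Brew panel, a low steel box fixed to the work surface: 100 mm (its x) by 236 mm (its y), top 46 mm high, dark strip along its +x edge. Origin: centre of the underside, z up; turned up to about 20 degrees. Three black keys in 52 mm square aluminium bezels stand in a row along its y, 75 mm apart, 10 mm to -x of its middle; which key is in which place changes.
- double_bezel: Bezel plate of the double-shot key, 52 x 52 x 2 mm, fixed on the panel, z up; origin at the centre of its underside, 46 mm above the work surface. It carries the double-shot key.
- double_top (a point): Centre of the top face of the double-shot key: black, round, 36 mm across (the larger of the two round keys on the panel), top 59 mm above the work surface when up, 11 mm above its bezel. Pressed straight down.
- double_key (a joint): How far the double-shot key is down, in m: 0 up, 0.009 fully down. It starts to move at about 3.5 N, is 6 mm down at about 5 N, meets its stop at about 6 N, and stays where it was pushed to. It counts as down from 0.004. Pushing on against the stop (over 25 N) is too hard.
- single_bezel: Bezel plate of the single-shot key (not to be pressed), 52 x 52 x 2 mm, fixed on the panel. Origin as for the double-shot bezel. Its key is black, round, 22 mm across, 11 mm above the bezel.
- single_key (a joint): How far the single-shot key is down, in m: 0 up, 0.009 fully down; stays where it is pushed to. Leave it up.
- rinse_bezel: Bezel plate of the rinse key (not to be pressed), 52 x 52 x 2 mm, fixed on the panel. Origin as for the double-shot bezel. Its key is black, square, 30 mm wide, 11 mm above the bezel.
- rinse_key (a joint): How far the rinse key is down, in m: 0 up, 0.009 fully down; stays where it is pushed to. Leave it up.
- cup: White cup with a handle, 72 mm across, 58 mm high, loose on the weighing plate; its top stands 88 mm above the work surface. Origin: centre of its underside.
- pitcher: Steel milk pitcher, 82 mm wide, 95 mm high, with a handle to its +y, loose on the work surface beyond the work. Origin: centre of its underside.
- tamper: Coffee tamper standing on its 58 mm steel base, dark wooden handle up, 86 mm high, loose, near the robot. Origin: centre of its underside.
- canister: Amber glass jar with a steel cap, 80 mm across, 100 mm high, loose on the work surface beyond the work. Origin: centre of its underside.
There are look-alikes about, which are no part of the job. What is shaped like the scale but orange or yellow is not meant.

How it is judged:
By the outcome, as a careful person would: the job done as asked, in the order asked, and still so for the second after the job is handed in, with the robot touching nothing.
It also fails if it takes over 48 s, if anything falls off the work surface, if the arm or the gripper's body presses on something with over 40 N, if the wrist force passes 120 N, or if a joint passes its speed limit or range.

### The arm

A 6-joint arm with a two-finger parallel gripper is mounted at the origin on the work surface. World frame = base frame: x ahead of the robot, y to its left, z up, the work surface at z = 0. Lengths are in m, angles in degrees, forces in N, time in s.
With the tool pointing down it reaches from about 0.3 to 0.875 m from the base axis. Payload 6.4 kg.
Tool frame: the origin (TCP) lies at the very end of the fingers, on their centre line; the grasp point (between the pads) lies 19 mm behind it; x points along the fingers, y is the direction in which the jaws open and shut, and the axes are right-handed (so a half turn about x gives the same grasp; the last joint's range is limited). The gripper opens to 85 mm and grips with 20 to 120 N. Pads are 22 mm wide; open, the fingers measure 114 mm over their backs; the gripper's body (76 mm by 85 mm) begins 54 mm behind the grasp point. The pads swing forward as they close: fully open they stand 13 mm farther back than shut.
Start: joints at [-86.305, 10.359, 92.074, -0, 77.567, -11.82], TCP at [0.154, -0.554, 0.231] pointing down, gripper open.
Joint ranges: [-171.53, 171.53], [-51.25, 118.39], [17.06, 147.69], [-65.23, 245.23], [0, 150.52], [-178.68, 178.68]. Speed limits (degrees/s): [147.25, 147.25, 172.46, 180, 180, 180].

### API

Orientations are given as a 3x3 rotation matrix whose columns are the frame's x, y, z axes.
In Python, from cell import bot gives the robot as it stands.
- The arm moves only by the shell command python3 -m inch 'ROWS'. ROWS is JSON, a list that holds one entry, the list of rows, each a list of 5 numbers: the finger opening in m, from 0 to 0.0854, then the shift along the tool's x, y, z in m, then the turn about the tool's x in degrees. A call has exactly 8 rows; each row shifts and turns the commanded pose from where the row before left it, along the tool's axes as they then stand; what a row does not reach is not made up. A row lasts 1/8 s, in which the tool goes at most 62.5 mm and 10.7 degrees, less where a joint would pass 70% of its speed; a pose out of reach is approached as far as the arm can. A call is refused whole if a number of a shift passes 0.0625 or a number of a turn 10.7, either way. A call with a gripper value outside its range is refused whole. The fingers move at their own pace and stop on an object; the grip force is fixed at half the most. Time passes only in rows, so rows that do not move let the fingers close, or fill a call up. It gives the time, the measured TCP pose, the force and the opening at its end, in the units of the state.
- bot.read_state(): the state, without advancing time (a new reading comes with each control period).
- bot.capture(name): name is "side" or "top"; returns a dict with "color" (480x640x3 uint8, red, green, blue), "intrinsics" (3x3 intrinsics, pixels), "k1" (the pictures are not rectified: a ray, as slopes to the right and down, at radius r is drawn at 1 + k1 r^2 times it, then the intrinsics apply), "view" (4x4, takes a point from world to camera coordinates). Camera axes: x right, y down, z forward; pixel columns grow to the right and rows downward; lengths in m; the calibration is good to about 2 mm. A picture is of the moment at which its call begins. There is no depth.
- bot.sign_off(): hands the job in, once; it reports no verdict.
Trained networks look in the newest picture that a camera, given by its name, has taken for a name from the list of things; names that differ only in an ending like _2 or _b are one class to them, and where a whole thing is asked for, a point or a joint stands for the part that bears it (a point fixed in the world has none). Each returns a list of dicts, best first, with "score" (0 to 1); they miss things now and then, are a little off and sometimes report something else, mostly with a low value. They report only what shows in the picture. A call takes as long as a camera call. They do not tell look-alikes from the thing itself.
- bot.search_frame(label, camera): "pixel" ([column, row] in pixels, amid what is visible of it).
The state is a dict: "time_s": time; "joints": joint angles; "dq": joint speeds; "joint_efforts": joint torques, N m; "position": TCP position; "tcp_rot": TCP orientation; "force": force on the tool from outside, world axes, zero at the start; "torque": the same for the moment, N m; "gripper_width": finger opening in m.
Only numpy, scipy, OpenCV 4.12 (cv2) and the standard library are available. Lean on these libraries where they do the work, as an engineer would, in place of code of your own. Each camera call takes 0.05 s, during which the arm holds its last target.

## Working session

There is one attempt and no reset: what is moved stays moved. The work goes in short steps, Python scripts to look and compute and a shell command to move; the robot and the scene stay as the last step left them, time stands still between calls to the robot, and variables do not carry over. Pictures are saved under pics/ and viewed, and the job is handed in when it is done.

```bash
ls; mkdir -p pics; python3 - <<'E'
from cell import bot
import cv2
s=bot.read_state();print(s)
for n in("side","top"):
    c=bot.capture(n);cv2.imwrite(f"pics/{n}0.png",c["color"][:,:,::-1]);print(n,c["intrinsics"],c["k1"],c["view"])
    for l in["scale","tare_top","timer_top","panel","double_bezel","double_top","single_bezel","rinse_bezel","cup"]:
        print(l,[(d["pixel"],round(d["score"],2)) for d in bot.search_frame(l,n)][:4])
E
```

```text
pics
{'time_s': 0.0, 'joints': array([-8.63037894e+01,  1.04003871e+01,  9.21308312e+01, -2.08897311e-03,
        7.75675553e+01, -1.18223662e+01]), 'dq': array([-0.00898835, -0.04059835,  0.02515431,  0.09682668, -0.03326367,
        0.00033641]), 'joint_efforts': array([-2.41063999e-04, -4.44871724e+01, -3.51334584e+01, -4.47509783e-04,
        9.10293806e-03,  5.48237244e-05]), 'position': array([ 0.15378976, -0.55348618,  0.23040589]), 'tcp_rot': array([[-1.46665365e-04,  2.67558264e-01, -9.63541672e-01],
       [ 1.71804130e-03, -9.63540193e-01, -2.67558115e-01],
       [-9.99998513e-01, -1.69464590e-03, -3.18358174e-04]]), 'force': array([-0.07230595,  0.163934  ,  0.13764678]), 'torque': array([ 0.02597325, -0.0269119 ,  0.01288055]), 'gripper_width': 0.08534499150506766}
side [[501.88957652   0.         318.38048586]
 [  0.         501.88957652 233.94078184]
 [  0.           0.           1.        ]] 0.024262999332689536 [[-0.75839599 -0.65168546  0.01189842  0.43765132]
 [-0.40495537  0.4568038  -0.79204888  0.22942002]
 [ 0.5107315  -0.60550503 -0.6103417   0.79042585]
 [ 0
[... 724 characters left out ...]
.008126379937583316 [[ 0.02606732 -0.99964995 -0.00452558  0.06797906]
 [-0.99587249 -0.02557457 -0.0870857   0.53120438]
 [ 0.08693947  0.00677699 -0.99619054  1.34646146]
 [ 0.          0.          0.          1.        ]]
scale [([225.0, 325.2], 0.72), ([275.8, 214.0], 0.56)]
tare_top [([287.2, 234.2], 0.67), ([392.5, 207.7], 0.66), ([199.3, 179.0], 0.45)]
timer_top [([255.4, 320.2], 0.62), ([252.8, 223.5], 0.56), ([185.4, 216.4], 0.49)]
panel [([426.6, 197.1], 0.92), ([426.9, 209.4], 0.48)]
double_bezel [([422.2, 210.8], 0.58)]
double_top [([423.3, 211.3], 0.7)]
single_bezel [([453.1, 215.0], 0.88)]
rinse_bezel [([392.3, 206.3], 0.87), ([339.4, 292.0], 0.22)]
cup [([290.5, 190.6], 0.67)]
```

View pics/top0.png

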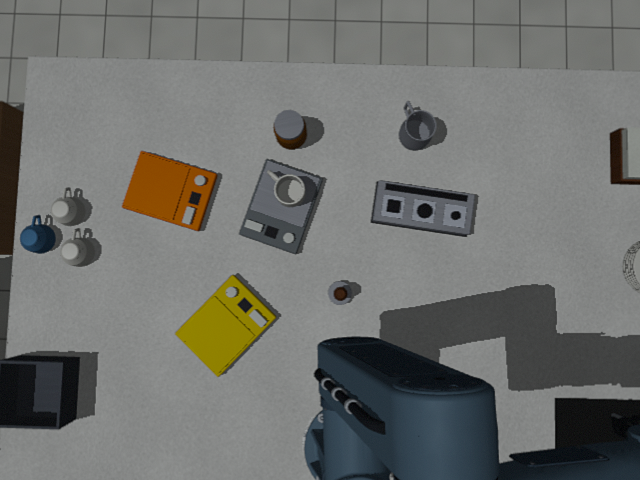

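View pics/side0.png

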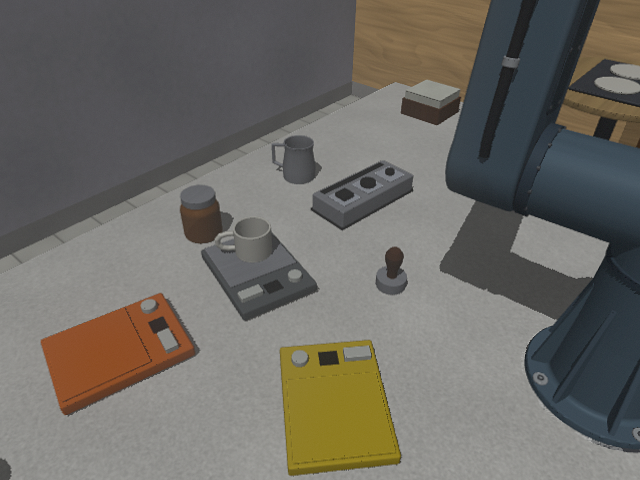

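```bash
cat > h.py <<'E'
import numpy as np,cv2
from cell import bot
def unp(c,px,z):
    K=c["intrinsics"];d=np.array([(px[0]-K[0,2])/K[0,0],(px[1]-K[1,2])/K[1,1]]);u=d.copy()
    for _ in range(20):u=d/(1+c["k1"]*(u@u))
    V=c["view"];R=V[:3,:3];o=-R.T@V[:3,3];r=R.T@np.r_[u,1];return (o+r*(z-o[2])/r[2])
def proj(c,p):
    V=c["view"];q=V[:3,:3]@p+V[:3,3];u=q[:2]/q[2];u=u*(1+c["k1"]*(u@u));K=c["intrinsics"]
    return u*K[0,0]+K[:2,2]
def white(img,px,thr,r=16,dark=False):
    x0,y0=int(px[0])-r,int(px[1])-r;g=cv2.cvtColor(img,cv2.COLOR_RGB2GRAY)[y0:y0+2*r+1,x0:x0+2*r+1]
    m=((g<thr) if dark else (g>thr)).astype(np.uint8)
    n,l,s,ce=cv2.connectedComponentsWithStats(m)
    i=min(range(1,n),key=lambda i:np.hypot(*(ce[i]-r))+(99 if s[i,4]<15 else 0));return ce[i]+[x0,y0],s[i]
E
python3 - <<'E'
from h import *
T=bot.capture("top");S=bot.capture("side")
for nm,c,tp,mp,dp in(("top",T,(288,238),(253,227),(424,211)),("side",S,(295,276),(249,294),(368,182))):
    img=c["color"]
    for k,p,z,thr,dk in(("tare",tp,.037,165,0),("timer",mp,.037,165,0),("double",dp,.059,60,1)):
        ce,s=white(img,p,thr,14,dk);print(nm,k,ce.round(1),s[2:],unp(c,ce,z).round(4))
a=T["color"][150:270,220:340];b=T["color"][150:270,365:485]
cv2.imwrite("pics/crop1.png",cv2.resize(np.hstack([a,b])[:,:,::-1],(800,400),interpolation=cv2.INTER_CUBIC))
a=S["color"][220:330,190:330];b=S["color"][145:235,300:420]
cv2.imwrite("pics/crop2.png",np.hstack([cv2.resize(a,(400,314)),cv2.resize(b,(400,314))])[:,:,::-1])
E
```

```text
Traceback (most recent call last):
  File "h.py", line 14, in white
    i=min(range(1,n),key=lambda i:np.hypot(*(ce[i]-r))+(99 if s[i,4]<15 else 0));return ce[i]+[x0,y0],s[i]
ValueError: min() iterable argument is empty
```

```bash
python3 - <<'E'
from h import *
T=bot.capture("top");S=bot.capture("side")
a=T["color"][150:270,220:340];b=T["color"][150:270,365:485]
cv2.imwrite("pics/crop1.png",cv2.resize(np.hstack([a,b])[:,:,::-1],(800,400),interpolation=cv2.INTER_CUBIC))
a=S["color"][220:330,190:330];b=S["color"][145:235,300:420]
cv2.imwrite("pics/crop2.png",np.hstack([cv2.resize(a,(400,314)),cv2.resize(b,(400,314))])[:,:,::-1])
for nm,c,tp,mp,dp in(("top",T,(288,238),(253,227),(424,211)),("side",S,(295,276),(249,294),(368,182))):
    img=c["color"]
    for k,p,z,dk in(("tare",tp,.037,0),("timer",mp,.037,0),("double",dp,.059,1)):
        g=cv2.cvtColor(img,cv2.COLOR_RGB2GRAY)[int(p[1])-12:int(p[1])+13,int(p[0])-12:int(p[0])+13]
        thr=cv2.threshold(np.ascontiguousarray(g),0,255,cv2.THRESH_OTSU)[0]
        if not dk: thr=.5*(g.max()+np.median(g))
        try: ce,s=white(img,p,thr,13,dk);print(nm,k,g.min(),g.max(),thr,ce.round(1),s[2:],unp(c,ce,z).round(4))
        except Exception as e: print(nm,k,e,thr,g.max())
E
```

```text
top tare 20 146 109.0 [287.9 237.5] [11 10 83] [0.4971 0.1628 0.037 ]
top timer 21 146 109.5 [253.1 225.3] [ 19  12 133] [0.5245 0.2479 0.037 ]
top double 6 137 68.0 [424.5 210.3] [ 16  15 181] [ 0.5687 -0.1617  0.059 ]
side tare 53 152 114.5 [294.1 273.8] [ 13  10 100] [0.4968 0.1626 0.037 ]
side timer 64 149 115.0 [249.6 291.4] [ 25  16 190] [0.5241 0.2484 0.037 ]
side double 39 151 80.0 [367.6 182.1] [ 16  12 154] [ 0.565  -0.1561  0.059 ]
```

View pics/crop1.png

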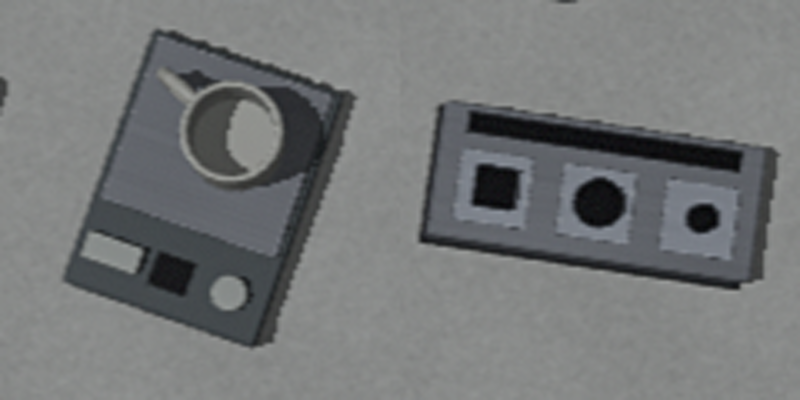

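View pics/crop2.png

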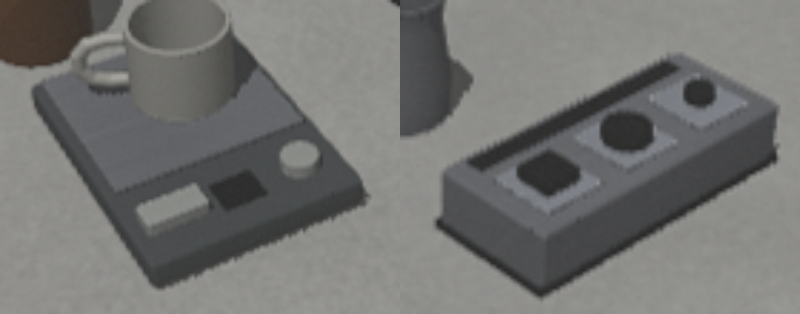

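```bash
python3 -m inch '[[[0,0,-0.018,-0.015,0],[0,0,-0.037,-0.033,0],[0,0,-0.037,-0.033,0],[0,0,-0.037,-0.033,0],[0,0,-0.037,-0.033,0],[0,0,-0.037,-0.033,0],[0,0,-0.037,-0.033,0],[0,0,-0.037,-0.033,0]]]'
python3 -m inch '[[[0,0,-0.04,-0.035,0],[0,0,-0.04,-0.035,0],[0,0,-0.04,-0.035,0],[0,0,-0.04,-0.035,0],[0,0,-0.04,-0.035,0],[0,0,-0.04,-0.035,0],[0,0,-0.037,-0.033,0],[0,0,-0.018,-0.015,0]]]'
cat > d.py <<'E'
import sys;from h import *
s=bot.read_state();t=np.array([float(v) for v in sys.argv[1:4]])
print(s["time_s"],s["position"].round(4),s["force"].round(2),s["gripper_width"],"shift",(s["tcp_rot"].T@(t-s["position"])).round(4));print(s["tcp_rot"].round(4).tolist(),s["joints"].round(1))
E
python3 d.py .497 .1627 .06
```

```text
time_s: 2.2
position: [0.3173, -0.22, 0.2316]
tcp_rot: [[0.001, 0.267, -0.964], [-0.001, -0.964, -0.267], [-1.0, 0.001, -0.001]]
force: [1.3, -0.6, -0.3]
gripper_width: -0.0
time_s: 3.2
position: [0.4871, 0.1343, 0.2313]
tcp_rot: [[0.0, 0.27, -0.963], [0.0, -0.963, -0.27], [-1.0, -0.0, -0.0]]
force: [1.0, -0.2, -0.8]
gripper_width: 0.0001
3.2 [0.4871 0.1343 0.2313] [ 1.   -0.24 -0.85] 0.00010863513375381719 shift [ 0.1713 -0.0246 -0.0172]
[[0.0003, 0.2698, -0.9629], [0.0003, -0.9629, -0.2698], [-1.0, -0.0002, -0.0004]] [  1.9   1.3 102.    0.   76.7  76.3]
```

```bash
python3 -m inch '[[[0,0,-0.012,-0.009,0],[0,0.02,-0.011,-0.008,0],[0,0.03,0,0,0],[0,0.03,0,0,0],[0,0.03,0,0,0],[0,0.02,0,0,0],[0,0,0,0,0],[0,0,0,0,0]]]'
python3 d.py .497 .1627 .045
```

```text
time_s: 4.2
position: [0.4974, 0.1584, 0.1023]
tcp_rot: [[0.001, 0.267, -0.964], [0.0, -0.964, -0.267], [-1.0, 0.0, -0.001]]
force: [0.5, -0.7, 0.5]
gripper_width: 0.0001
4.2 [0.4974 0.1584 0.1023] [ 0.46 -0.73  0.45] 0.00011350000180404898 shift [ 0.0573 -0.0043 -0.0007]
[[0.0013, 0.267, -0.9637], [0.0001, -0.9637, -0.267], [-1.0, 0.0003, -0.0013]] [  4.6  12.7 105.7  -0.   61.5  79.1]
```

```bash
python3 -m inch '[[[0,0.015,-0.004,-0.001,0],[0,0.02,0,0,0],[0,0.015,0,0,0],[0,0.008,0,0,0],[0,0,0,0,0],[0,0,0,0,0],[0,0,0,0,0],[0,0,0,0,0]]]'
python3 d.py .497 .1627 .037
python3 - <<'E'
from h import *
S=bot.capture("side");T=bot.capture("top")
a=S["color"][200:330,190:350];b=T["color"][150:280,220:380]
cv2.imwrite("pics/c3.png",np.hstack([cv2.resize(a,(400,325)),cv2.resize(b,(400,325))])[:,:,::-1])
E
```

```text
time_s: 5.2
position: [0.4969, 0.1628, 0.0437]
tcp_rot: [[0.001, 0.267, -0.964], [0.0, -0.964, -0.267], [-1.0, 0.0, -0.001]]
force: [1.0, -0.3, 0.2]
gripper_width: -0.0
5.2 [0.4969 0.1628 0.0437] [ 0.99 -0.32  0.22] -1.6620645042919384e-05 shift [ 0.0067  0.0001 -0.0001]
[[0.0008, 0.2675, -0.9636], [0.0001, -0.9636, -0.2675], [-1.0, 0.0001, -0.0008]] [  5.1  18.4 106.8   0.   54.7  79.6]
```

View pics/c3.png

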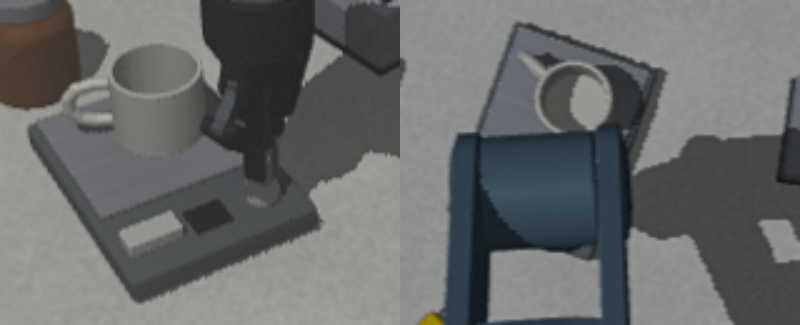

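The side view shows the closed fingertip directly over the tare key (crop pixel ~262,190), clear of the cup.

```bash
python3 -m inch '[[[0,0.005,0,0,0],[0,0.002,0,0,0],[0,0.0015,0,0,0],[0,0.0015,0,0,0],[0,0.0015,0,0,0],[0,0.001,0,0,0],[0,0,0,0,0],[0,0,0,0,0]]]'
python3 d.py .497 .1627 .031
```

```text
time_s: 6.3
position: [0.4965, 0.1627, 0.0309]
tcp_rot: [[-0.0, 0.268, -0.964], [-0.0, -0.964, -0.268], [-1.0, -0.0, 0.0]]
force: [-2.6, -0.2, 5.1]
gripper_width: -0.0001
6.3 [0.4965 0.1627 0.0309] [-2.58 -0.21  5.14] -0.00013065978088377912 shift [-0.0001  0.0002 -0.0005]
[[-0.0003, 0.2675, -0.9636], [-0.0001, -0.9636, -0.2675], [-1.0, -0.0, 0.0003]] [  5.1  19.7 107.   -0.   53.3  79.6]
```

Tare read 5.1 N at 6 mm of travel, so it is pressed. Next: straight up, then over to the double key.

```bash
python3 -m inch '[[[0,-0.01,0,0,0],[0,-0.03,0,0,0],[0,-0.05,0,0,0],[0,-0.03,0,0,0],[0,-0.005,0.03,0.002,0],[0,0,0.05,0.003,0],[0,0,0.05,0.003,0],[0,0,0.05,0.003,0]]]'
python3 -m inch '[[[0,0,0.05,0.003,0],[0,0,0.05,0.003,0],[0,0,0.03,0.001,0],[0,0,0.01,0,0],[0,0,0,0,0],[0,0,0,0,0],[0,0,0,0,0],[0,0,0,0,0]]]'
python3 d.py .567 -.159 .067
python3 - <<'E'
from h import *
S=bot.capture("side");T=bot.capture("top")
a=S["color"][220:330,190:330];b=S["color"][120:240,280:440]
cv2.imwrite("pics/c4.png",np.hstack([cv2.resize(a,(400,314)),cv2.resize(b,(400,314))])[:,:,::-1])
for k,p in(("tare",(294,274)),("timer",(249,291))):
    ce,s=white(S["color"],p,114.5,13);print(k,ce,s)
E
```

```text
time_s: 7.3
position: [0.5344, -0.015, 0.1563]
tcp_rot: [[0.001, 0.268, -0.963], [-0.0, -0.963, -0.268], [-1.0, 0.0, -0.001]]
force: [-0.3, 0.3, 1.0]
gripper_width: -0.0001
time_s: 8.3
position: [0.5648, -0.1496, 0.1559]
tcp_rot: [[0.0, 0.269, -0.963], [0.0, -0.963, -0.269], [-1.0, -0.0, -0.0]]
force: [-0.5, -0.6, 0.4]
gripper_width: -0.0
8.3 [ 0.5648 -0.1496  0.1559] [-0.48 -0.63  0.37] -4.521271868199043e-05 shift [0.0889 0.0096 0.0005]
[[0.0001, 0.2685, -0.9633], [0.0, -0.9633, -0.2685], [-1.0, -0.0, -0.0001]] [-26.5  15.9  94.6   0.   69.5  48. ]
tare [294.09160305 274.61832061] [  7   8  14  13 131]
timer [249.53773585 291.64150943] [  2   6  25  18 212]
```

View pics/c4.png

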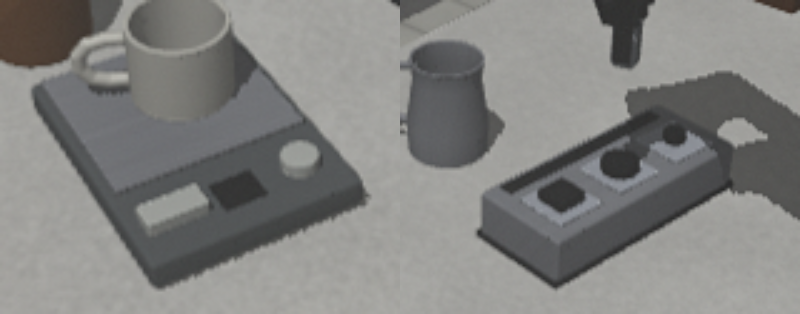

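```bash
python3 -m inch '[[[0,0.02,0.006,0,0],[0,0.03,0.004,0,0],[0,0.025,0.0,0,0],[0,0.013,0,0,0],[0,0,0,0,0],[0,0,0,0,0],[0,0,0,0,0],[0,0,0,0,0]]]'
python3 d.py .567 -.16 .059
python3 - <<'E'
from h import *
S=bot.capture("side")
a=S["color"][130:220,310:430]
cv2.imwrite("pics/c5.png",cv2.resize(a,(800,600))[:,:,::-1])
E
```

```text
time_s: 9.4
position: [0.568, -0.1603, 0.0687]
tcp_rot: [[0.001, 0.268, -0.964], [-0.001, -0.964, -0.268], [-1.0, 0.001, -0.001]]
force: [0.2, 1.1, -0.4]
gripper_width: -0.0002
9.4 [ 0.568  -0.1603  0.0687] [ 0.18  1.14 -0.4 ] -0.00023869249695592057 shift [ 0.0097 -0.0005  0.0009]
[[0.0014, 0.2676, -0.9635], [-0.0007, -0.9635, -0.2676], [-1.0, 0.001, -0.0012]] [-27.3  23.2  96.4   0.   60.3  47.2]
```

View pics/c5.png

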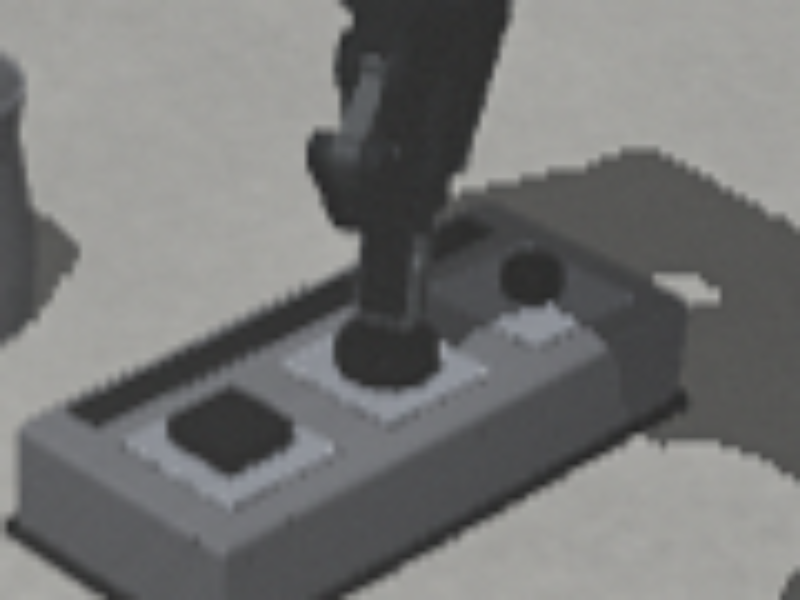

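The fingertip is over the middle, large round key, and the two neighbours are well clear.

```bash
python3 -m inch '[[[0,0.006,0,0,0],[0,0.003,0,0,0],[0,0.002,0,0,0],[0,0.0015,0,0,0],[0,0.0015,0,0,0],[0,0.001,0,0,0],[0,0.001,0,0,0],[0,0,0,0,0]]]'
python3 d.py .567 -.16 .052
```

```text
time_s: 10.45
position: [0.5673, -0.1599, 0.0517]
tcp_rot: [[-0.0, 0.268, -0.964], [0.0, -0.964, -0.268], [-1.0, -0.0, 0.0]]
force: [-2.9, 0.1, 3.0]
gripper_width: -0.0001
10.45 [ 0.5673 -0.1599  0.0517] [-2.88  0.15  3.02] -6.559424693247082e-05 shift [-0.0003 -0.      0.0003]
[[-0.0005, 0.2676, -0.9635], [0.0002, -0.9635, -0.2676], [-1.0, -0.0003, 0.0004]] [-27.3  24.7  96.7  -0.   58.6  47.2]
```

```bash
python3 -m inch '[[[0,-0.01,0,0,0],[0,-0.03,0,0,0],[0,-0.04,0,0,0],[0,-0.025,0,0,0],[0,-0.005,-0.03,-0.005,0],[0,0,-0.05,-0.009,0],[0,0,-0.055,-0.009,0],[0,0,-0.055,-0.009,0]]]'
python3 -m inch '[[[0,0,-0.055,-0.009,0],[0,0,-0.055,-0.009,0],[0,0,-0.05,-0.009,0],[0,0,-0.035,-0.006,0],[0,0,-0.015,-0.003,0],[0,0,0,0,0],[0,0,0,0,0],[0,0,0,0,0]]]'
python3 d.py .5243 .248 .045
python3 - <<'E'
from h import *
S=bot.capture("side");T=bot.capture("top")
a=S["color"][150:330,170:410];b=S["color"][145:235,300:420]
cv2.imwrite("pics/c6.png",np.hstack([cv2.resize(a,(400,300)),cv2.resize(b,(400,300))])[:,:,::-1])
E
```

```text
time_s: 11.45
position: [0.5478, 0.033, 0.1625]
tcp_rot: [[0.002, 0.267, -0.964], [-0.0, -0.964, -0.267], [-1.0, 0.001, -0.002]]
force: [0.9, 0.6, 0.1]
gripper_width: -0.0003
time_s: 12.45
position: [0.5264, 0.2423, 0.1618]
tcp_rot: [[0.0, 0.266, -0.964], [-0.0, -0.964, -0.266], [-1.0, 0.0, 0.0]]
force: [0.4, 0.1, -0.2]
gripper_width: 0.0
12.45 [0.5264 0.2423 0.1618] [ 0.37  0.05 -0.18] 1.9819340974477058e-05 shift [ 0.1168 -0.0061  0.0005]
[[0.0, 0.2658, -0.964], [-0.0002, -0.964, -0.2658], [-1.0, 0.0002, 0.0]] [13.  15.  95.  -0.  70.  87.6]
```

View pics/c6.png

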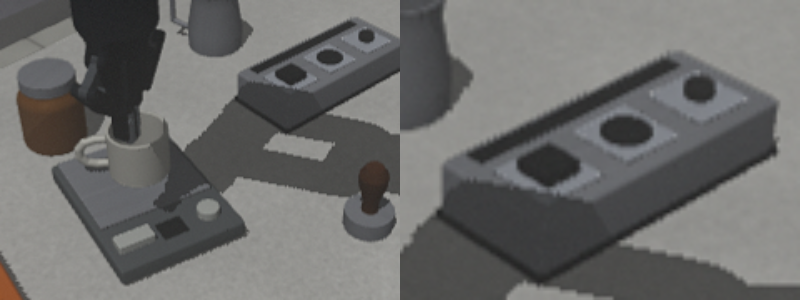

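The double key now sits low in its bezel, and the square and small round keys are still up. Next, the timer key.

```bash
python3 -m inch '[[[0,0.02,-0.004,0,0],[0,0.035,-0.002,0,0],[0,0.035,0,0,0],[0,0.018,0,0,0],[0,0.008,0,0,0],[0,0,0,0,0],[0,0,0,0,0],[0,0,0,0,0]]]'
python3 d.py .5243 .248 .031
python3 - <<'E'
from h import *
S=bot.capture("side")
a=S["color"][210:330,180:340]
cv2.imwrite("pics/c7.png",cv2.resize(a,(800,600))[:,:,::-1])
E
```

```text
time_s: 13.55
position: [0.5252, 0.2496, 0.0469]
tcp_rot: [[0.002, 0.268, -0.964], [0.0, -0.964, -0.268], [-1.0, 0.0, -0.002]]
force: [-0.7, 0.8, -1.3]
gripper_width: -0.0001
13.55 [0.5252 0.2496 0.0469] [-0.68  0.84 -1.34] -0.00012280906395775075 shift [0.0159 0.0013 0.0013]
[[0.0019, 0.2675, -0.9635], [0.0005, -0.9635, -0.2675], [-1.0, 0.0001, -0.002]] [13.7 24.2 98.1 -0.  57.6 88.2]
```

View pics/c7.png

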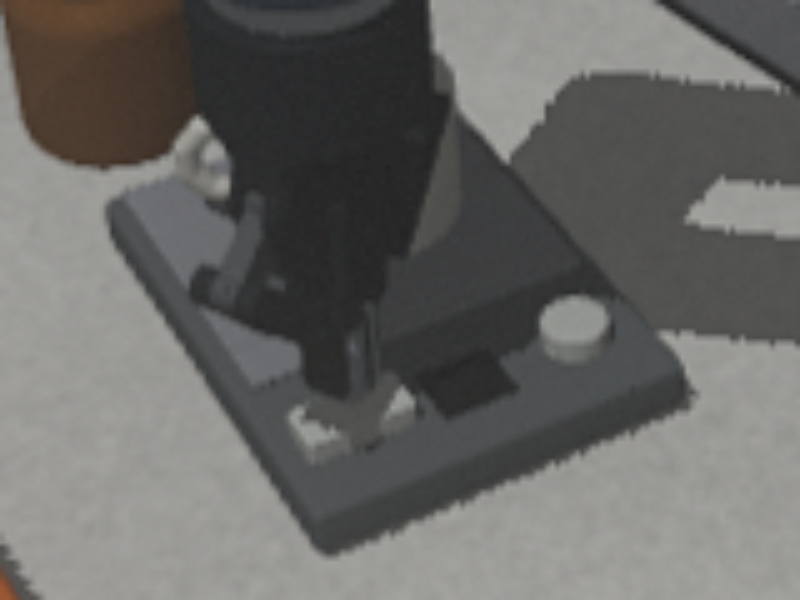

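```bash
python3 -m inch '[[[0,0.006,0.001,0.001,0],[0,0.003,0,0,0],[0,0.002,0,0,0],[0,0.0015,0,0,0],[0,0.0015,0,0,0],[0,0.001,0,0,0],[0,0,0,0,0],[0,0,0,0,0]]]'
python3 d.py .5243 .248 .031
```

```text
time_s: 14.6
position: [0.5234, 0.248, 0.0308]
tcp_rot: [[-0.001, 0.268, -0.964], [-0.0, -0.964, -0.268], [-1.0, 0.0, 0.001]]
force: [-4.0, -2.3, 5.6]
gripper_width: -0.0001
14.6 [0.5234 0.248  0.0308] [-4.01 -2.31  5.59] -0.0001442994365877246 shift [-0.0002  0.0002 -0.0008]
[[-0.0006, 0.2676, -0.9635], [-0.0003, -0.9635, -0.2676], [-1.0, 0.0001, 0.0007]] [13.6 25.6 98.5 -0.  56.  88.1]
```

Timer read 5.6 N at about 6 mm of travel, so it is pressed. Lift off, clear the view and check.

```bash
python3 -m inch '[[[0,-0.008,0,0,0],[0,-0.03,0,0,0],[0,-0.05,0,0,0],[0,-0.05,0,0,0],[0,-0.04,0,0.02,0],[0,-0.01,0,0.03,0],[0,0,0,0.03,0],[0,0,0,0.02,0]]]'
python3 -m inch '[[[0,0,0.02,0.02,0],[0,0,0.04,0.02,0],[0,0,0.05,0.02,0],[0,0,0.05,0.01,0],[0,0,0.03,0,0],[0,0,0.01,0,0],[0,0,0,0,0],[0,0,0,0,0]]]'
python3 - <<'E'
from h import *
print(bot.read_state()["force"],bot.read_state()["time_s"])
S=bot.capture("side");T=bot.capture("top")
for nm,c,tp,mp,dp in(("top",T,(288,238),(253,227),(424,211)),("side",S,(295,276),(249,294),(368,182))):
    for k,p,z in(("tare",tp,.037),("timer",mp,.037)):
        try: ce,s=white(c["color"],p,110,13);print(nm,k,ce.round(1),s[2:],unp(c,ce,z).round(4))
        except Exception as e: print(nm,k,e)
im=cv2.imread("pics/side0.png")
a=S["color"][:,:,::-1][140:340,170:430];b=im[140:340,170:430]
cv2.imwrite("pics/c8.png",np.hstack([cv2.resize(b,(400,308)),cv2.resize(a,(400,308))]))
E
```

```text
time_s: 15.6
position: [0.4267, 0.2214, 0.2194]
tcp_rot: [[0.002, 0.268, -0.964], [0.001, -0.964, -0.268], [-1.0, -0.0, -0.002]]
force: [-0.6, -0.4, -0.6]
gripper_width: -0.0001
time_s: 16.6
position: [0.4133, 0.0109, 0.2187]
tcp_rot: [[-0.0, 0.269, -0.963], [0.0, -0.963, -0.269], [-1.0, -0.0, -0.0]]
force: [-0.6, -0.3, 0.0]
gripper_width: 0.0002
[-0.64417492 -0.27605328  0.02178227] 16.6
top tare [288.  237.5] [11 10 82] [0.497  0.1626 0.037 ]
top timer [253.  225.2] [ 19  12 132] [0.5245 0.2481 0.037 ]
side tare [294.1 274. ] [ 14  12 109] [0.4963 0.1631 0.037 ]
side timer [249.8 291.5] [ 25  16 202] [0.5238 0.2482 0.037 ]
```

View pics/c8.png

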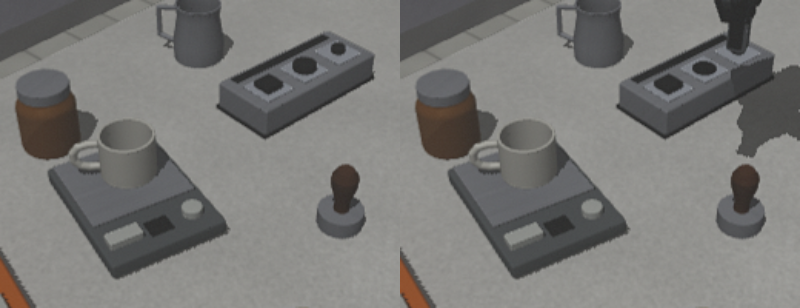

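The before and after views match: scale, cup and other objects have not moved. Both scale keys are up, the double key is down, and the gripper is in free air.

```bash
python3 -c "
from cell import bot
print(bot.sign_off())"
```

```text
the job is handed in; nothing more can be done
None
```

I pressed the three keys in the order asked with closed fingertips, letting each go before the next, and handed the job in at about 17 s. No check failed.

| Key | Force read while pressed | Travel from the fingertip height |
|---|---|---|
| Tare (round) | 5.1 N | about 6 mm |
| Double-shot (large round, middle of the panel) | 3.0 N | about 7 mm |
| Timer (bar) | 5.6 N | about 6 mm |

- **Double-shot force:** 3.0 N is below the roughly 5 N stated for that depth. The force reading varies by about 1 N in free air, and the picture after release shows the key staying down, so I relied on the picture.
- **Final pictures:** Both scale keys are back up. The scale keys' measured positions agree with the start to within about 1 mm, and the cup and the objects in view look unmoved.
- **Other panel keys:** The rinse and single-shot keys were still up after the double-shot press. In the last picture the gripper, in the air, hid the single-shot key. Nothing had come near it since the earlier check.
- **Robot:** It ended in free air about 0.22 m up, reading under 1 N.

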